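Stand the long T-handled pin in the flared housing

TASK

Take the longer of the two T-handled pins from the wooden rack by the ends of its crossbar, lay the bar in the notches of the metal fork stand and loosen your grip so that the pin swings down and hangs between the prongs; then close on the bar again. Lift the hanging pin out and lower it (do not drop it) tip first into the open green flared housing until it stands on the bottom, and let go, leaving the shorter pin in its rack.

Things in the scene. Friction and masses are not known exactly. Their poses are not given: they have to be found in the camera images.
- long_pin: longer of two T-handled pins lying level side by side in a low plywood rack: a round black crossbar, 56 mm long and 14 mm thick, with a steel shaft 12 mm thick from its middle; tip 125 mm from the bar's axis; 130 g. Origin: centre of the crossbar, 40 mm above the bench at the start; x axis along the shaft to the tip, y axis along the bar. Pinched firmly by the bar's two ends it stays level
- short_pin: the shorter T-handled pin in the rack, same crossbar, tip 85 mm from the bar's axis. Origin: centre of the crossbar; x axis along the shaft to the tip. The pins point the same way, their bars in line, centres 100 mm apart. Each bar lies on a block that reaches 18 mm to either side of the bar's middle, so its ends are free; the rack's base plate is 10 mm high
- fork: metal fork stand on a 120 x 100 mm foot: two uprights, 8 mm thick, with a gap of 26 mm between them (y from -13 to 13 mm), each with an open V notch, 37 mm wide at the top, 158 mm above the bench. Origin: centre of the underside; z up; y axis across the two prongs. A bar lying in both notches runs along y, its centre over the origin, 150 mm above the bench; the shaft then swings freely in the gap, to +x or -x
- housing: green cast housing with an open flared mouth, upright, bolted to the bench, 85 mm high (the other one is closed on top). Origin: centre of its underside, z up. Flange 104 mm across, narrow neck, cone 64 mm wide inside at the mouth, narrowing from 85 to 50 mm height to an 18 mm bore on the axis with its floor at 12 mm. The long pin standing in it has its bar's centre at 137 mm
There are look-alikes about, which are no part of the job. Leave any purple or red look-alike of the long_pin alone.

How it is judged:
By the outcome, as a careful person would: the job done as asked, in the order asked, and still so for the second after the job is handed in, with the robot touching nothing.
It also fails if it takes over 64 s, if anything falls off the work surface, if the arm or the gripper's body presses on something with over 40 N, if the wrist force passes 120 N, or if a joint passes its speed limit or range.

ROBOT

A 6-joint arm with a two-finger parallel gripper is mounted at the origin on the work surface. World frame = base frame: x ahead of the robot, y to its left, z up, the work surface at z = 0. Lengths are in m, angles in rad, forces in N, time in s.
With the tool pointing down it reaches from about 0.275 to 0.75 m from the base axis. Payload 10.2 kg.
Tool frame: the origin (TCP) lies midway between the tips of the shut fingers; the grasp point (between the pads) lies 19 mm behind it; x points along the fingers, y is the direction in which the jaws open and shut, and the axes are right-handed (so a half turn about x gives the same grasp; the last joint's range is limited). The gripper opens to 85 mm and grips with 20 to 120 N. Pads are 22 mm wide; open, the fingers measure 114 mm over their backs; the gripper's body (76 mm by 85 mm) begins 54 mm behind the grasp point. The pads swing forward as they close: fully open they stand 13 mm farther back than shut.
Start: joints at [-0.223, 0.313, 1.498, -0, 1.331, -0.223], TCP at [0.525, -0, 0.231] pointing down, gripper open.
Joint ranges: [-2.94, 2.94], [-0.97, 2.17], [0.19, 2.56], [-1.23, 4.37], [0.02, 3.11], [-2.88, 2.88]. Speed limits (rad/s): [2.39, 2.39, 3.01, 3.14, 3.14, 3.14].

INTERFACE

Orientations are given as a rotation vector (axis times angle).
In Python, from bench import status, imaging, arm gives the robot as it stands.
- The arm moves only by the shell command python3 -m inch 'ROWS' [FORCE]. ROWS is JSON, a list of rows, each a list of 3 entries, a list of its own where there are three numbers: the closure, from 0 (fully open) to 1 (shut), then the shift along the tool's x, y, z in m, then the turn about the tool's x in rad. In form: [[claw, [x, y, z], turn], ...]. A call has 1 to 12 rows; each row shifts and turns the pose as measured when the row begins, along the tool's axes as they then stand; what a row does not reach is not made up. A row lasts 1/10 s, in which the tool goes at most 50 mm and 8.59 degrees, less where a joint would pass 70% of its speed; a pose out of reach is approached as far as the arm can. A call is refused whole if a number of a shift passes 0.05 or a number of a turn 0.15, either way. A call with a gripper value outside its range is refused whole. The fingers move at their own pace and stop on an object; FORCE is the grip in N (left out, the last holds). Time passes only in rows, so rows that do not move let the fingers close. It gives the time, the measured TCP pose, the force and the opening at its end, in the units of the state.
- status.state(): the state, without advancing time (a new reading comes with each control period).
- imaging.get_image(name): name is "scene" or "side" or "wrist"; returns a dict with "frame" (420x560x3 uint8, red, green, blue), "fx", "fy", "cx", "cy" (pixels), "position" and "orientation" of the camera in the world. Camera axes: x right, y down, z forward; pixel columns grow to the right and rows downward; lengths in m; the calibration is good to about 2 mm. A picture is of the moment at which its call begins. There is no depth.
- arm.hand_in(): hands the job in, once; it reports no verdict.
The state is a dict: "clock": time; "joint_positions": joint angles; "joint_velocities": joint speeds; "joint_torque": joint torques, N m; "ee_pos": TCP position; "ee_rot": TCP orientation; "force": force on the tool from outside, world axes, zero at the start; "moment": the same for the moment, N m; "width": finger opening in m.
Only numpy, scipy, OpenCV 4.12 (cv2) and the standard library are available. Lean on these libraries where they do the work, as an engineer would, in place of code of your own. Each camera call takes 0.05 s, during which the arm holds its last target. There are 200 camera calls.

## Working session

There is one attempt and no reset: what is moved stays moved. The work goes in short steps, Python scripts to look and compute and a shell command to move; the robot and the scene stay as the last step left them, time stands still between calls to the robot, and variables do not carry over. Pictures are saved under pics/ and viewed, about 8 in all and at most 12, crops included, and the job is handed in when it is done.

```bash
ls; mkdir -p pics; cat > h.py <<'E'
import numpy as np,cv2
from scipy.spatial.transform import Rotation as R
from bench import status,imaging,arm
def snap(n,f):
    d=imaging.get_image(n); cv2.imwrite('pics/'+f+'.png',d['frame'][:,:,::-1]); 
    np.save('pics/'+f+'.npy',{k:v for k,v in d.items() if k!='frame'},allow_pickle=True); return d
def cam(f): return np.load('pics/'+f+'.npy',allow_pickle=True).item()
def rot(o):
    o=np.array(o,float)
    return o if o.shape==(3,3) else (R.from_rotvec(o) if o.size==3 else R.from_quat(o)).as_matrix()
def ray(f,u,v):
    c=cam(f); d=rot(c['orientation'])@np.array([(u-c['cx'])/c['fx'],(v-c['cy'])/c['fy'],1]); return np.array(c['position'],float),d/np.linalg.norm(d)
def onz(f,u,v,z):
    p,d=ray(f,u,v); return p+d*(z-p[2])/d[2]
def tri(*obs):
    A=np.zeros((3,3));b=np.zeros(3);rs=[ray(*o) for o in obs]
    for p,d in rs:
        M=np.eye(3)-np.outer(d,d);A+=M;b+=M@p
    x=np.linalg.solve(A,b); return x,[np.linalg.norm(np.cross(x-p,d)) for p,d in rs]
def crop(f,u0,v0,w,h,s,out):
    im=cv2.imread('pics/'+f+'.png')[v0:v0+h,u0:u0+w]; cv2.imwrite('pics/'+out+'.png',cv2.resize(im,None,fx=s,fy=s,interpolation=cv2.INTER_CUBIC))
def proj(f,X):
    c=cam(f); q=rot(c['orientation']).T@(np.array(X)-np.array(c['position'])); return q[:2]/q[2]*[c['fx'],c['fy']]+[c['cx'],c['cy']]
def st():
    s=status.state(); print({k:np.round(s[k],4).tolist() for k in ('clock','ee_pos','ee_rot','force','width','joint_positions')}); return s
E
python3 - <<'E'
from h import *
a=snap('scene','s0');b=snap('side','d0');w=snap('wrist','w0')
for d in(a,b,w):print(d['position'],d['orientation'],d['fx'])
st()
# combined picture
cv2.imwrite('pics/c0.png',np.hstack([a['frame'],b['frame']])[:,:,::-1][:, :])
im=cv2.imread('pics/c0.png'); cv2.imwrite('pics/c0.png',cv2.resize(im,(800,300)))
E
```

```text
pics
[0.9320978  0.3886959  0.91544332] [-1.14623528 -2.52356871  0.79343599] 528.5298000361314
[0.35271839 0.76307074 0.58041989] [-0.21910912  2.70540336 -1.42237458] 437.6259718791733
[0.52556805 0.08251652 0.37403208] [ 2.81975574e+00 -5.53888795e-05 -1.89581666e-03] 329.2004734818349
{'clock': 0.15, 'ee_pos': [0.5248, 0.0, 0.2309], 'ee_rot': [1.209, 1.21, -1.2098], 'force': [-0.2526, -0.4323, -0.3118], 'width': 0.0853, 'joint_positions': [-0.2234, 0.3133, 1.4982, 0.0, 1.331, -0.2234]}
```

View pics/s0.png

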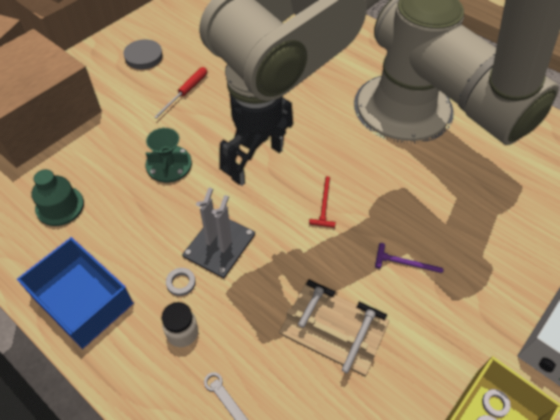

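View pics/d0.png

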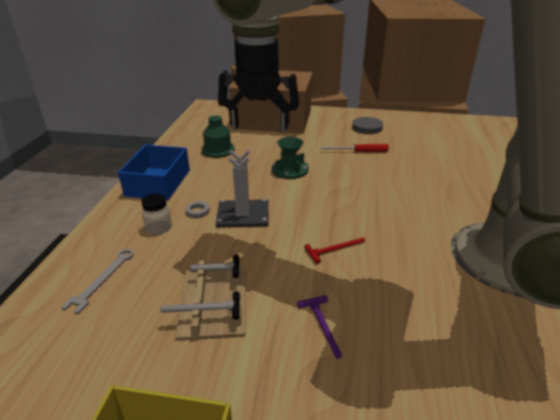

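Scene view: long pin bar (372,310), tip (348,371); short pin bar (320,287); fork ~(218,230); open housing ~(165,150). Side view: long pin bar (236,305), short (236,266), fork (243,190), open housing (290,155). I'll enlarge for measuring.

```bash
python3 - <<'E'
from h import *
def t(f,u,v,w,h,s):
    im=cv2.imread('pics/'+f+'.png')[v:v+h,u:u+w];im=cv2.resize(im,None,fx=s,fy=s,interpolation=cv2.INTER_CUBIC)
    for k in range((-u)%20,w,20): cv2.line(im,(k*s,0),(k*s,6),(255,255,255),1);cv2.putText(im,str(u+k),(k*s,16),0,.35,(255,255,255))
    for k in range((-v)%20,h,20): cv2.line(im,(0,k*s),(6,k*s),(255,255,255),1);cv2.putText(im,str(v+k),(8,k*s+4),0,.35,(255,255,255))
    return im
top=np.hstack([t('s0',280,275,130,100,3),t('d0',150,245,130,100,3)])
bot=np.hstack([t('s0',135,125,130,100,3)*1,t('d0',200,135,130,100,3)])
cv2.imwrite('pics/z0.png',np.vstack([top,bot]))
E
```

```text
(no output)
```

View pics/z0.png

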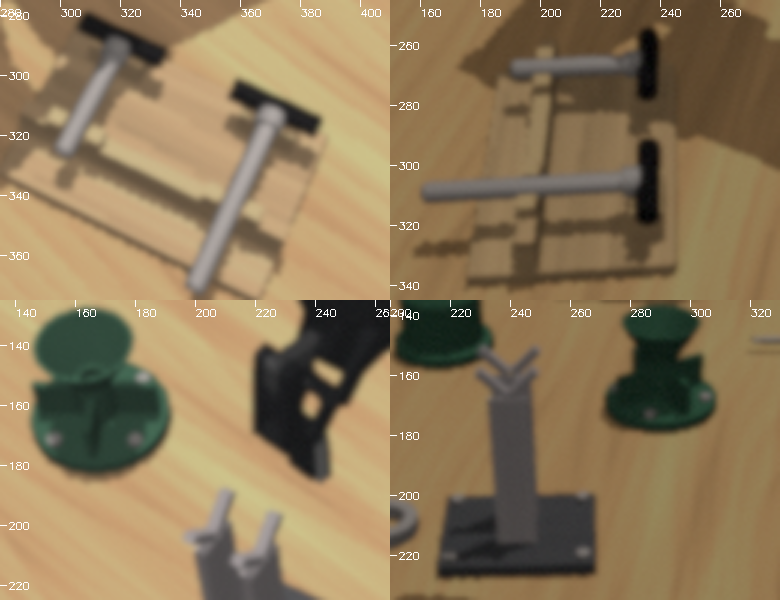

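View pics/w0.png

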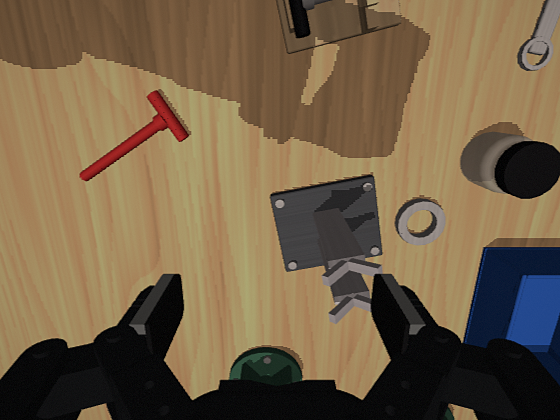

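The crops give: long bar ends scene (358.7,305.3)/(386,317.3), side (236.7,292.3)/(236,319). Housing mouth centre: scene (163,140), side (290,142). The fork's foot corners and V's are readable, and the wrist view shows the foot and both prongs.

```bash
python3 - <<'E'
from h import *
np.set_printoptions(precision=4,suppress=True)
P=lambda n,*o:print(n,tri(*o)[0],np.round(tri(*o)[1],4))
P('bar c',('s0',372.3,311.3),('d0',236.3,305.7))
P('bar e1',('s0',358.7,305.3),('d0',236.7,292.3))
P('bar e2',('s0',386,317.3),('d0',236,319))
P('tip',('s0',346,370.7),('d0',161.3,308.3))
P('short',('s0',321.2,288.2),('d0',236,266.3))
for n,a,b,c in (('near +x?',(222,273),(216,227.3),(374,175)),('c2',(254,236),(268.3,226.3),(271,194)),('c3',(184,246),(219,200.3),(383,251))):
    P(n,('s0',*a),('d0',*b));P(n+'w',('s0',*a),('w0',*c))
for uv in((271,194),(374,175),(383,251),(287,272)): print('w',onz('w0',*uv,.008))
for uv in((219,200.3),(268.3,199.7),(268.3,226.3),(216,227.3)): print('d',onz('d0',*uv,.004))
P('V',('s0',205.7,203.3),('d0',239.5,158)) ; P('V',('s0',219,212.3),('d0',239.5,166))
P('mouth',('s0',163,140),('d0',290.3,141.5))
E
```

```text
bar c [0.5155 0.2624 0.0397] [0.001 0.001]
bar e1 [0.5224 0.2367 0.0433] [0.0026 0.0026]
bar e2 [0.5088 0.2879 0.0374] [0.0002 0.0002]
tip [0.6349 0.292  0.0447] [0.0004 0.0004]
short [0.5405 0.1657 0.0406] [0.0007 0.0007]
near +x? [ 0.6292 -0.0058  0.0019] [0.0046 0.0046]
near +x?w [0.6318 0.0029 0.0227] [0.0033 0.0033]
c2 [ 0.5177 -0.0236 -0.0012] [0.0026 0.0026]
c2w [ 0.5181 -0.0233 -0.0055] [0.0002 0.0002]
c3 [ 0.644  -0.0938  0.0199] [0.0075 0.0075]
c3w [ 0.6449 -0.0827  0.0399] [0.0057 0.0057]
w [ 0.5183 -0.0194  0.008 ]
w [0.6349 0.0029 0.008 ]
w [ 0.6547 -0.0916  0.008 ]
w [ 0.5377 -0.1205  0.008 ]
d [ 0.6551 -0.1077  0.004 ]
d [ 0.536  -0.1297  0.004 ]
d [ 0.5149 -0.0198  0.004 ]
d [0.6301 0.0026 0.004 ]
V [ 0.588  -0.0723  0.141 ] [0.0022 0.0022]
V [ 0.5825 -0.0446  0.1353] [0.0035 0.0035]
mouth [ 0.5074 -0.2899  0.0868] [0.0022 0.0022]
```

```bash
python3 -m inch '[[0,[0,-0.001,-0.03],0.11],[0,[0,0,-0.044],0],[0,[0,0,-0.044],0],[0,[0,0,-0.044],0],[0,[0,0,-0.044],0],[0,[0,0,-0.04],0],[0,[0,0,0],0.14],[0,[0,0,0],0.15],[0,[0,0,0],0.15],[0,[0,0,0],0.15],[0,[0,0,0],0.15],[0,[0,0,0],0.15]]' 60; python3 -c "
from h import *
st()"
```

```text
clock: 1.35
ee_pos: [0.5476, 0.2551, 0.2262]
ee_rot: [1.9, 0.544, -1.917]
force: [-0.5, 0.8, 0.5]
width: 0.0852
{'clock': 1.35, 'ee_pos': [0.5476, 0.2551, 0.2262], 'ee_rot': [1.8999, 0.5439, -1.9166], 'force': [-0.4587, 0.7724, 0.4749], 'width': 0.0852, 'joint_positions': [0.242, 0.4981, 1.242, 0.0008, 1.41, 1.2583]}
```

```bash
cat >> h.py <<'E'
def go(t,yaw):
    s=status.state(); M=rot(s['ee_rot']); y=np.arctan2(M[1,1],M[0,1]); d=np.array(t)-s['ee_pos']
    turn=y-np.radians(yaw); Mn=M@R.from_rotvec([turn,0,0]).as_matrix()
    print('yaw',round(np.degrees(y),2),'turn',round(turn,4),'shift now',np.round(M.T@d,4),'shift after turn',np.round(Mn.T@d,4),'tilt',np.round(M[:,0],4),'F',np.round(s['force'],1),'w',s['width'],'t',s['clock'],'p',np.round(s['ee_pos'],4))
E
python3 -m inch '[[0,[0,0,0],0.12],[0,[0,0,0],0.12],[0,[0,0,0],0.08],[0,[0,0,0],0]]'; python3 -c "
from h import *
go([.5155,.2624,.12],-75.6)"
```

```text
clock: 1.75
ee_pos: [0.5471, 0.2551, 0.2247]
ee_rot: [2.094, 0.229, -2.118]
force: [-1.2, 0.0, 0.4]
width: 0.0855
yaw -77.52 turn -0.0336 shift now [ 0.1051 -0.0139  0.028 ] shift after turn [ 0.1051 -0.0148  0.0276] tilt [-0.0113 -0.002  -0.9999] F [-1.2  0.   0.4] w 0.08549707872523844 t 1.75 p [0.5471 0.2551 0.2247]
```

```bash
python3 -m inch '[[0,[0,-0.015,0.028],-0.034],[0,[0.035,0,0],0],[0,[0.035,0,0],0],[0,[0.03,0,0],0],[0,[0,0,0],0]]'; python3 -c "
from h import *
snap('wrist','w1')
go([.5155,.2624,.1],-75.6)
for P in ([.5155,.2624,.04],[.5224,.2367,.04],[.5088,.2879,.04],[.6349,.292,.04]): print(proj('w1',P))"
```

```text
clock: 2.25
ee_pos: [0.5144, 0.2639, 0.1223]
ee_rot: [2.069, 0.277, -2.09]
force: [0.6, 0.7, 1.2]
width: 0.0852
yaw -74.81 turn 0.0138 shift now [0.0247 0.0017 0.0004] shift after turn [0.0247 0.0017 0.0004] tilt [-6.1e-03 -5.0e-04 -1.0e+00] F [ 0.3 -0.1  1.1] w 0.08533462590392249 t 2.3 p [0.5156 0.2642 0.1247]
[280.62348606 217.70790897]
[317.19978554 217.82351058]
[244.38189511 217.41112976]
[285.86990272  27.2031348 ]
```

View pics/w1.png

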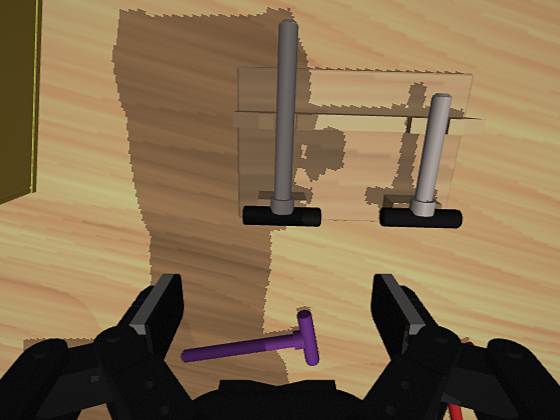

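The view shows the long bar's ends at (243,216) and (321,216.5), its tip at (289,20), and the short bar at (381..462,217).

```bash
python3 -c "
from h import *
a=onz('w1',243,216,.04);b=onz('w1',321,216.5,.04);s1=onz('w1',381,217,.04);s2=onz('w1',462,218,.04);t=onz('w1',289,22,.046)
c=(a+b)/2;print(a,b,np.linalg.norm(a-b),c,t)
d=b-a;print(np.degrees(np.arctan2(d[1],d[0])),np.degrees(np.arctan2(*(t-c)[1::-1])))
e=(s1+s2)/2-c;print(np.degrees(np.arctan2(e[1],e[0])),np.linalg.norm(e))
print(tri(('w1',282,216.2),('s0',372.3,311.3),('d0',236.3,305.7)))
go([c[0],c[1],.019],-75.5)
"
```

```text
[0.50959969 0.28912096 0.04      ] [0.52410315 0.23434462 0.04      ] 0.05666390550692408 [0.51685142 0.26173279 0.04      ] [0.63692442 0.29081315 0.046     ]
-75.16976223332985 13.61426503929831
-75.32527649129918 0.10141949702558754
(array([0.51586263, 0.26195669, 0.03913644]), [np.float64(0.0007600392208523988), np.float64(0.00106427735389347), np.float64(0.001145934856674364)])
yaw -74.81 turn 0.012 shift now [ 0.1057  0.0028 -0.0012] shift after turn [ 0.1057  0.0028 -0.0013] tilt [-6.1e-03 -5.0e-04 -1.0e+00] F [ 0.3 -0.1  1.1] w 0.08533462590392249 t 2.3 p [0.5156 0.2642 0.1247]
```

```bash
python3 -m inch '[[0,[0.03,0.003,-0.001],0.007],[0,[0.035,0,0],0],[0,[0.025,0,0],0],[0,[0,0,0],0]]'; python3 -c "
from h import *
go([.5165,.2620,.0155],-75.2)"
```

```text
clock: 2.7
ee_pos: [0.5223, 0.2629, 0.0407]
ee_rot: [2.09, 0.277, -2.074]
force: [-0.2, 0.0, 0.6]
width: 0.0857
yaw -74.95 turn 0.0044 shift now [ 0.0251 -0.0006  0.0061] shift after turn [ 0.0251 -0.0006  0.0061] tilt [ 0.0073  0.0032 -1.    ] F [-0.2  0.   0.6] w 0.08565121019202596 t 2.7 p [0.5223 0.2629 0.0407]
```

```bash
python3 -m inch '[[0,[0.01,0,0.006],0],[0,[0.012,0,0.001],0],[0,[0,0,0],0]]'; python3 -c "
from h import *
go([.5165,.2620,.0155],-75.2)"
```

```text
clock: 3.0
ee_pos: [0.5181, 0.2618, 0.0223]
ee_rot: [2.098, 0.28, -2.066]
force: [-0.5, 0.9, -1.1]
width: 0.0856
yaw -74.87 turn 0.0057 shift now [ 0.0068 -0.0006  0.0016] shift after turn [ 0.0068 -0.0006  0.0016] tilt [ 0.0146  0.0052 -0.9999] F [-0.5  0.9 -1.1] w 0.08555932633113573 t 3.0 p [0.5181 0.2618 0.0223]
```

```bash
python3 -m inch '[[0,[0.007,0,0.0015],0.005],[0,[0,0,0],0],[0.4,[0,0,0],0],[1,[0,0,0],0],[1,[0,0,0],0],[1,[0,0,0],0],[1,[0,0,0],0]]' 100; python3 -c "
from h import *
go([.5165,.2620,.0155],-75.2)"
```

```text
clock: 3.7
ee_pos: [0.5183, 0.2621, 0.0178]
ee_rot: [2.106, 0.276, -2.064]
force: [-0.1, -0.5, -0.4]
width: 0.0537
yaw -75.15 turn 0.0008 shift now [ 0.0022 -0.0004  0.0018] shift after turn [ 0.0022 -0.0004  0.0018] tilt [ 0.0193  0.0065 -0.9998] F [-0.1 -0.5 -0.4] w 0.053667626491960524 t 3.7 p [0.5183 0.2621 0.0178]
```

```bash
python3 -m inch '[[1,[-0.01,0,0],0],[1,[-0.02,0,0],0],[1,[-0.03,0,0],0],[1,[-0.03,0,0],0],[1,[-0.03,0,0],0],[1,[-0.03,0,0],0],[1,[-0.03,0,0],0],[1,[-0.03,0,0],0],[1,[-0.02,0,0],0],[1,[0,0,0],0]]'; python3 -c "
from h import *
go([.585,-.059,.25],-79.2)
a=snap('side','d2')['frame'];b=snap('wrist','w2')['frame'];cv2.imwrite('pics/c2.png',cv2.resize(np.hstack([a,b])[:,:,::-1],(800,300)))"
```

```text
clock: 4.7
ee_pos: [0.512, 0.2599, 0.2614]
ee_rot: [2.105, 0.275, -2.065]
force: [-0.1, -0.4, -1.3]
width: 0.0536
yaw -75.16 turn 0.0705 shift now [0.0108 0.327  0.0113] shift after turn [ 0.0108  0.327  -0.0118] tilt [ 0.0181  0.0061 -0.9998] F [-0.1 -0.4 -1.3] w 0.05364553279173885 t 4.7 p [0.512  0.2599 0.2614]
```

View pics/c2.png

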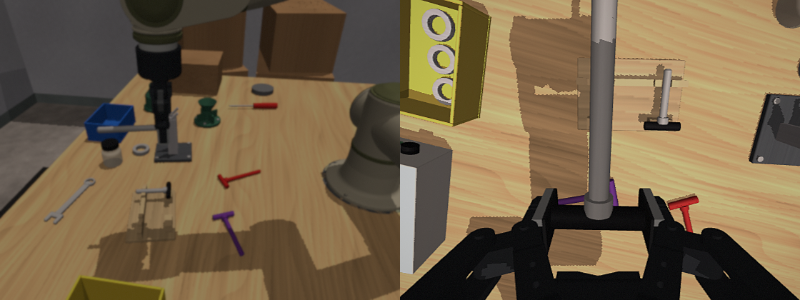

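The pin is held level by the bar ends. I'll move to just beside the fork and take a closer look at the notches.

```bash
python3 -m inch '[[1,[0,0.02,-0.001],0.035],[1,[0,0.035,-0.002],0.035],[1,[0,0.045,-0.002],0],[1,[0,0.045,-0.002],0],[1,[0,0.045,-0.002],0],[1,[0,0.03,0],0],[1,[0,0.01,0],0],[1,[0,0,0],0],[1,[0,0,0],0]]'; python3 -c "
from h import *
snap('wrist','w3');snap('scene','s3');snap('side','d3')
go([.585,-.059,.25],-79.2)"
```

```text
clock: 5.7
ee_pos: [0.5618, 0.0294, 0.2419]
ee_rot: [2.113, 0.209, -2.138]
force: [-1.1, -0.3, -0.1]
width: 0.0535
yaw -79.12 turn 0.0014 shift now [-0.0081  0.0916 -0.0058] shift after turn [-0.0081  0.0916 -0.0059] tilt [-0.0114  0.0058 -0.9999] F [ 0.1 -1.4 -0.9] w 0.053674382901278364 t 5.85 p [0.5619 0.0299 0.2427]
```

View pics/w3.png

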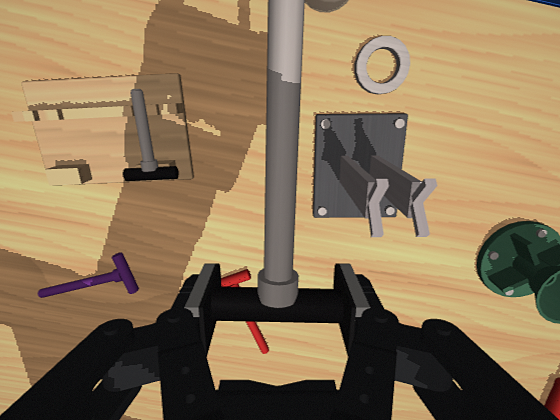

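```bash
python3 - <<'E'
from h import *
def t(f,u,v,w,h,s):
    im=cv2.imread('pics/'+f+'.png')[v:v+h,u:u+w];im=cv2.resize(im,None,fx=s,fy=s,interpolation=cv2.INTER_CUBIC)
    for k in range((-u)%10,w,10): cv2.line(im,(k*s,0),(k*s,6),(255,255,255),1);cv2.putText(im,str(u+k),(k*s,16),0,.35,(0,0,255))
    for k in range((-v)%10,h,10): cv2.line(im,(0,k*s),(6,k*s),(255,255,255),1);cv2.putText(im,str(v+k),(8,k*s+4),0,.35,(0,0,255))
    return im
a=t('w3',305,105,145,140,4)[:,:560]; b=t('s3',185,180,60,70,4)[:280,:240]; c=t('d3',215,140,60,70,4)[:280,:240]
cv2.imwrite('pics/z3.png',np.hstack([a,np.vstack([b,c])]))
E
```

```text
(no output)
```

View pics/z3.png

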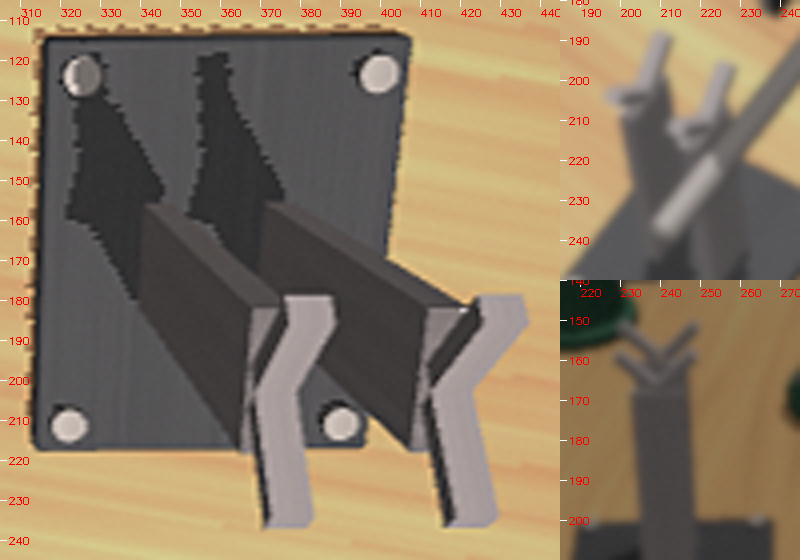

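```bash
python3 - <<'E'
from h import *
np.set_printoptions(precision=4,suppress=True)
f=lambda x,y,z:onz('w3',305+x/4,105+y/4,z)
T=[f(309,296,.158),f(503.5,296,.158),f(288.5,526,.158),f(472,527,.158)]
V=[f(277,390,.1395),f(449,390,.1395)]
S=[f(83,75,.012),f(380,74,.012),f(69,426,.012),f(342,424,.012)]
print(np.array(T),np.linalg.norm(T[0]-T[2]),np.linalg.norm(T[0]-T[1]))
print(np.array(V),np.linalg.norm(V[0]-V[1]))
print(np.array(S))
for q in(T,V,S): print('c',np.mean(q,0))
an=lambda d:np.degrees(np.arctan2(d[1],d[0]))
for d in(T[1]-T[0],T[3]-T[2],V[1]-V[0],S[1]-S[0],S[3]-S[2]):print(an(d))
for d in (T[0]-T[2],T[1]-T[3],S[0]-S[2],S[1]-S[3]):print(an(d)-90)
# bar in tool via wrist image
p,d=ray('w3',277,305);s=status.state();M=rot(s['ee_rot'])
for k in (.0195,.0217,.024):
    pl=M.T@(p-s['ee_pos']);dl=M.T@d;q=pl+dl*(-k-pl[0])/dl[0];print(k,q)
E
```

```text
[[ 0.6039 -0.0361  0.158 ]
 [ 0.6103 -0.0695  0.158 ]
 [ 0.5609 -0.0451  0.158 ]
 [ 0.5672 -0.0786  0.158 ]] 0.043924487165662766 0.033990210041658704
[[ 0.5814 -0.042   0.1395]
 [ 0.5877 -0.0748  0.1395]] 0.0333289914699867
[[ 0.6258 -0.0098  0.012 ]
 [ 0.6413 -0.0893  0.012 ]
 [ 0.5259 -0.0296  0.012 ]
 [ 0.542  -0.1093  0.012 ]]
c [ 0.5856 -0.0573  0.158 ]
c [ 0.5845 -0.0584  0.1395]
c [ 0.5838 -0.0595  0.012 ]
-79.08556398562929
-79.328303895844
-79.04701152919341
-78.98197688821118
-78.58633484318433
-78.18606354311142
-78.05660884242808
-78.77734403703678
-78.60371378187874
0.0195 [-0.0195 -0.0005  0.0024]
0.0217 [-0.0217 -0.0005  0.0009]
0.024 [-0.024  -0.0005 -0.0007]
```

```bash
python3 -m inch '[[1,[0,0.02,-0.002],0],[1,[0,0.035,-0.002],0],[1,[0,0.03,-0.002],0],[1,[0.015,0.005,0],0],[1,[0.03,0,0],0],[1,[0.01,0,0],0],[1,[0,0,0],0]]'; python3 -c "
from h import *
go([.586,-.0585,.1305],-79)"
```

```text
clock: 6.55
ee_pos: [0.586, -0.0527, 0.1873]
ee_rot: [2.111, 0.22, -2.125]
force: [-0.6, 0.8, -1.0]
width: 0.0538
yaw -78.49 turn 0.009 shift now [0.0568 0.0061 0.0008] shift after turn [0.0568 0.0061 0.0008] tilt [-0.0071  0.0054 -1.    ] F [-0.6  0.8 -1. ] w 0.05384771481973174 t 6.55 p [ 0.586  -0.0527  0.1873]
```

```bash
python3 -m inch '[[1,[0.005,0.006,0.001],0.009],[1,[0.018,0,0],0],[1,[0.01,0,0],0],[1,[0,0,0],0]]'; python3 -c "
from h import *
go([.586,-.0585,.1305],-79)"
```

```text
clock: 6.95
ee_pos: [0.5877, -0.0582, 0.157]
ee_rot: [2.121, 0.209, -2.122]
force: [-0.4, 0.6, -1.3]
width: 0.0534
yaw -78.93 turn 0.0012 shift now [0.0265 0.     0.0018] shift after turn [0.0265 0.     0.0018] tilt [-0.001   0.0034 -1.    ] F [-0.4  0.6 -1.3] w 0.05335463244724687 t 6.95 p [ 0.5877 -0.0582  0.157 ]
```

```bash
python3 -m inch '[[1,[0.01,0,0.0018],0],[1,[0.01,0,0],0],[1,[0.006,0,0.001],0],[1,[0,0,0],0]]'; python3 -c "
from h import *
go([.586,-.0585,.1295],-79)
snap('side','d4');snap('wrist','w4');snap('scene','s4')
def c(f,u,v,w,h): return cv2.resize(cv2.imread('pics/'+f+'.png')[v:v+h,u:u+w],(400,400))
cv2.imwrite('pics/z4.png',np.hstack([c('d4',180,110,130,130),c('w4',140,140,280,280)]))"
```

```text
clock: 7.35
ee_pos: [0.5855, -0.0589, 0.1307]
ee_rot: [2.123, 0.208, -2.119]
force: [-0.2, -0.1, -0.5]
width: 0.0537
yaw -78.92 turn 0.0013 shift now [ 0.0012 -0.0003 -0.0006] shift after turn [ 0.0012 -0.0003 -0.0006] tilt [ 0.0015  0.0026 -1.    ] F [-0.2 -0.1 -0.5] w 0.053698113574995154 t 7.35 p [ 0.5855 -0.0589  0.1307]
```

View pics/z4.png

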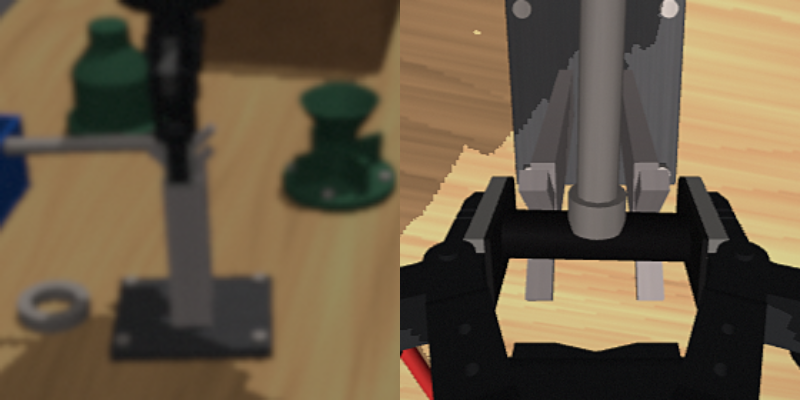

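Both views show the bar centred over the two notches, with the shaft midway between the prongs. I'll ease down to contact and then loosen.

```bash
python3 -m inch '[[1,[0.0015,0,0],0],[1,[0.001,0,0],0],[1,[0,0,0],0]]'; python3 -c "
from h import *
go([.586,-.0585,.1295],-79)"; python3 -m inch '[[0.27,[0,0,0],0],[0.27,[0,0,0],0],[0.27,[0,0,0],0],[0.27,[0,0,0],0],[0.27,[0,0,0],0],[0.27,[0,0,0],0],[0.27,[0,0,0],0],[0.27,[0,0,0],0],[0.27,[0,0,0],0],[0.27,[0,0,0],0],[0.27,[0,0,0],0],[0.27,[0,0,0],0]]' 60
python3 -m inch '[[0.27,[0,0,0],0],[0.27,[0,0,0],0],[0.27,[0,0,0],0],[0.27,[0,0,0],0],[0.27,[0,0,0],0],[0.27,[0,0,0],0],[0.27,[0,0,0],0],[0.27,[0,0,0],0],[0.27,[0,0,0],0],[0.27,[0,0,0],0],[0.27,[0,0,0],0],[0.27,[0,0,0],0]]'
python3 -c "
from h import *
go([.586,-.0585,.1295],-79)
snap('side','d5');snap('wrist','w5');snap('scene','s5')
def c(f,u,v,w,h): return cv2.resize(cv2.imread('pics/'+f+'.png')[v:v+h,u:u+w],(400,400))
cv2.imwrite('pics/z5.png',np.hstack([c('d5',180,110,130,130),c('w5',140,140,280,280)]))"
```

```text
clock: 7.8
ee_pos: [0.5865, -0.0591, 0.1301]
ee_rot: [2.126, 0.207, -2.115]
force: [-0.3, 0.9, -1.4]
width: 0.0539
yaw -78.92 turn 0.0014 shift now [ 0.0006 -0.0007  0.0004] shift after turn [ 0.0006 -0.0007  0.0004] tilt [ 0.005   0.0015 -1.    ] F [-0.3  0.9 -1.4] w 0.053885326994989685 t 7.8 p [ 0.5865 -0.0591  0.1301]
clock: 9.0
ee_pos: [0.5871, -0.0592, 0.1309]
ee_rot: [2.127, 0.206, -2.112]
force: [0.6, -0.3, -0.3]
width: 0.0624
clock: 10.2
ee_pos: [0.5871, -0.0593, 0.1309]
ee_rot: [2.127, 0.206, -2.113]
force: [-0.1, 0.1, -0.0]
width: 0.0628
yaw -78.92 turn 0.0014 shift now [ 0.0014 -0.001   0.0009] shift after turn [ 0.0014 -0.001   0.0009] tilt [ 0.0069  0.001  -1.    ] F [-0.1  0.1 -0. ] w 0.06275048763824799 t 10.2 p [ 0.5871 -0.0593  0.1309]
```

View pics/z5.png

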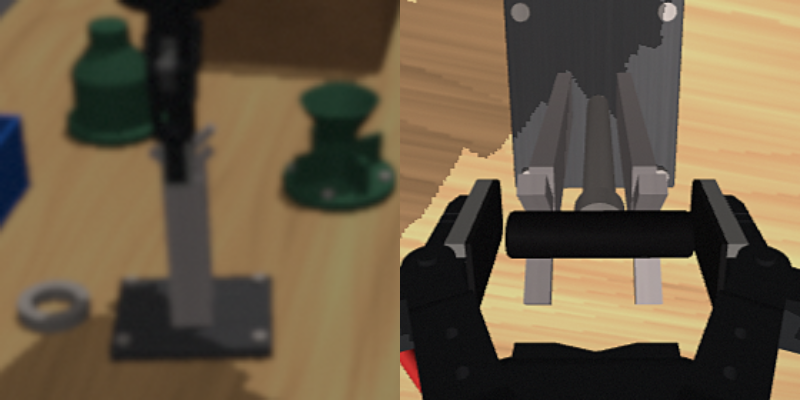

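The pin hangs between the prongs. I'll wait for it to settle and check it's still.

```bash
python3 -m inch '[[0.27,[0,0,0],0],[0.27,[0,0,0],0],[0.27,[0,0,0],0],[0.27,[0,0,0],0],[0.27,[0,0,0],0],[0.27,[0,0,0],0],[0.27,[0,0,0],0],[0.27,[0,0,0],0],[0.27,[0,0,0],0],[0.27,[0,0,0],0],[0.27,[0,0,0],0],[0.27,[0,0,0],0]]'
python3 -c "
from h import *
f=[cv2.imread('pics/w5.png').astype(int)[190:300,240:310]]
for i in range(5): f.append(imaging.get_image('wrist')['frame'][:,:,::-1].astype(int)[190:300,240:310])
print([abs(a-f[-1]).max() for a in f],[(abs(a-f[-1]).max(2)>40).sum() for a in f])
go([.586,-.0585,.1295],-79)"
```

```text
clock: 11.55
ee_pos: [0.5871, -0.0593, 0.1309]
ee_rot: [2.127, 0.206, -2.113]
force: [-0.2, -0.2, -1.0]
width: 0.0622
[np.int64(10), np.int64(12), np.int64(12), np.int64(12), np.int64(10), np.int64(0)] [np.int64(0), np.int64(0), np.int64(0), np.int64(0), np.int64(0), np.int64(0)]
yaw -78.92 turn 0.0014 shift now [ 0.0014 -0.0009  0.0009] shift after turn [ 0.0014 -0.0009  0.0009] tilt [ 0.007  0.001 -1.   ] F [0.  0.4 0.3] w 0.06222682489396519 t 11.8 p [ 0.5871 -0.0593  0.1309]
```

```bash
python3 -m inch '[[0.27,[0.003,0,0.002],0],[0.27,[0,0,0],0],[0.5,[0,0,0],0],[1,[0,0,0],0],[1,[0,0,0],0],[1,[0,0,0],0],[1,[0,0,0],0],[1,[0,0,0],0]]' 100
python3 -c "
from h import *
go([.586,-.0585,.1295],-79)"
```

```text
clock: 12.6
ee_pos: [0.585, -0.0596, 0.1285]
ee_rot: [2.128, 0.206, -2.112]
force: [-0.3, 0.1, 1.8]
width: 0.0539
yaw -78.92 turn 0.0015 shift now [-0.001  -0.0009 -0.0012] shift after turn [-0.001  -0.0009 -0.0012] tilt [ 0.0075  0.001  -1.    ] F [-0.3  0.1  1.8] w 0.053942042386508494 t 12.6 p [ 0.585  -0.0596  0.1285]
```

```bash
python3 -m inch '[[1,[-0.01,0,0],0],[1,[-0.02,0,0],0],[1,[-0.025,0,0],0],[1,[-0.025,0,0],0],[1,[-0.025,0,0],0],[1,[-0.025,0,0],0],[1,[-0.025,0,0],0],[1,[-0.01,0,0],0],[1,[0,0,0],0]]'
python3 -c "
from h import *
go([.5074,-.29,.30],-79)
snap('side','d6');snap('wrist','w6')
def c(f,u,v,w,h): return cv2.resize(cv2.imread('pics/'+f+'.png')[v:v+h,u:u+w],(400,400))
cv2.imwrite('pics/z6.png',np.hstack([c('d6',180,30,200,200),c('w6',140,140,280,280)]))"
```

```text
clock: 13.5
ee_pos: [0.5828, -0.0596, 0.3027]
ee_rot: [2.127, 0.206, -2.113]
force: [-0.2, -0.1, -1.3]
width: 0.054
yaw -78.93 turn 0.0013 shift now [0.0019 0.2116 0.1183] shift after turn [0.0019 0.2118 0.118 ] tilt [ 0.0064  0.0013 -1.    ] F [-0.2 -0.1 -1.3] w 0.05400882879965411 t 13.5 p [ 0.5828 -0.0596  0.3027]
```

View pics/z6.png

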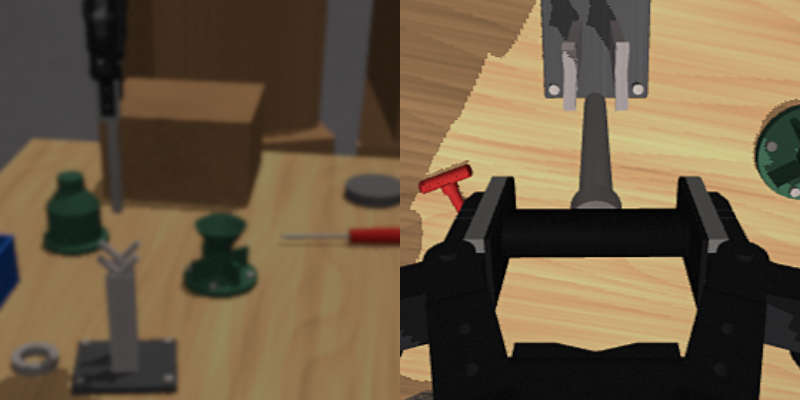

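The hanging pin was lifted clear of the fork. Tip: side pixel ≈ (238.5,136), wrist ≈ (275,205). I'll triangulate it to get the tip's offset from the TCP.

```bash
python3 - <<'E'
from h import *
np.set_printoptions(precision=4,suppress=True)
x,r=tri(('w6',275,206),('d6',238.3,135.5));s=status.state();M=rot(s['ee_rot'])
print(x,r,'tool',M.T@(x-s['ee_pos']))
p=np.array(s['ee_pos'])
for k in (-.0205,.1045): # bar, tip if along tool x
    X=p+M@[k,-.0005,.001]; print(proj('w6',X),proj('d6',X))
E
```

```text
[ 0.5844 -0.0572  0.2015] [np.float64(0.0029107567744854476), np.float64(0.002910756774485422)] tool [ 0.0993 -0.0017 -0.002 ]
[277.7304 302.0203] [235.0654  78.1753]
[277.2582 211.2233] [238.6178 138.0582]
```

```bash
python3 -m inch '[[1,[0,0.02,0.01],0],[1,[0,0.035,0.02],0],[1,[0,0.035,0.02],0],[1,[0,0.035,0.02],0],[1,[0,0.035,0.02],0],[1,[0,0.03,0.018],0],[1,[0,0.015,0.008],0],[1,[0,0,0],0],[1,[0,0,0],0]]'
python3 -c "
from h import *
go([.5074,-.29,.25],-79)"
```

```text
clock: 14.5
ee_pos: [0.5023, -0.2887, 0.2848]
ee_rot: [2.111, 0.227, -2.142]
force: [0.5, -0.3, -0.9]
width: 0.0535
yaw -78.83 turn 0.003 shift now [ 0.0347  0.0029 -0.0052] shift after turn [ 0.0347  0.0029 -0.0052] tilt [-0.0162  0.0163 -0.9997] F [ 0.5 -0.3 -0.9] w 0.05353079774256404 t 14.5 p [ 0.5023 -0.2887  0.2848]
```

```bash
python3 -m inch '[[1,[0.015,0.003,-0.005],0],[1,[0.025,0,0],0],[1,[0.017,0,0],0],[1,[0,0,0],0],[1,[0,0,0],0]]'
python3 - <<'E'
from h import *
go([.5074,-.29,.25],-79)
for n,f in(('scene','s7'),('side','d7'),('wrist','w7')): snap(n,f)
def t(f,u,v,w,h,s):
    im=cv2.imread('pics/'+f+'.png')[v:v+h,u:u+w];im=cv2.resize(im,None,fx=s,fy=s,interpolation=cv2.INTER_CUBIC)
    for k in range((-u)%10,w,10): cv2.line(im,(k*s,0),(k*s,6),(255,255,255),1);cv2.putText(im,str(u+k),(k*s,16),0,.35,(0,0,255))
    for k in range((-v)%10,h,10): cv2.line(im,(0,k*s),(6,k*s),(255,255,255),1);cv2.putText(im,str(v+k),(8,k*s+4),0,.35,(0,0,255))
    return im
a=t('s7',125,80,80,100,5)[:300*1+200,:400]; b=t('d7',250,95,80,100,5)
cv2.imwrite('pics/z7.png',np.hstack([a[:500],b[:500]]))
w=cv2.imread('pics/w7.png')[60:340,140:420]
c=np.hstack([a,b]); 
# wrist strip below: housing hidden area
cv2.imwrite('pics/z7.png',c)
np.set_printoptions(precision=1,suppress=True)
s=status.state();M=rot(s['ee_rot']);X=np.array(s['ee_pos'])+M@[.1045,0,.001]
print('tip',X);[print(f,'tip',proj(f,X),'mouth c',proj(f,[.5074,-.2899,.085])) for f in('s7','d7','w7')]
E
```

```text
clock: 15.0
ee_pos: [0.5087, -0.2843, 0.2245]
ee_rot: [2.108, 0.236, -2.142]
force: [-0.4, -0.3, -0.8]
width: 0.0538
yaw -78.5 turn 0.0088 shift now [-0.0256  0.0048  0.0028] shift after turn [-0.0256  0.0048  0.0027] tilt [-0.0179  0.0188 -0.9997] F [-0.4 -0.3 -0.8] w 0.05381460163811061 t 15.0 p [ 0.5087 -0.2843  0.2245]
tip [ 0.5 -0.3  0.1]
s7 tip [163.1 128.9] mouth c [163.3 139.6]
d7 tip [290.  131.2] mouth c [289.7 142.7]
w7 tip [278.5 211.3] mouth c [286.8 198.1]
```

View pics/z7.png

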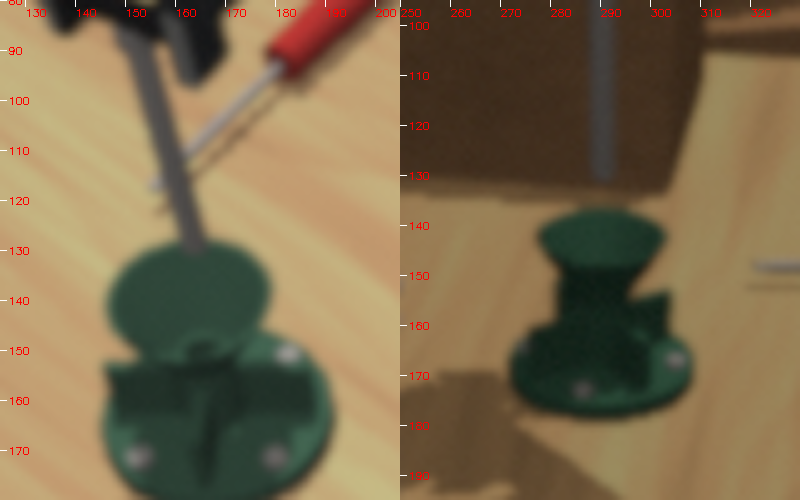

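Tip is at scene (163.6,129.6), side (290.5,131). The mouth ellipse centre is at scene (162.7,140.4), side (290.3,142.5).

```bash
python3 - <<'E'
from h import *
np.set_printoptions(precision=4,suppress=True)
t=tri(('s7',163.6,129.6),('d7',290.5,131));m=tri(('s7',162.7,140.4),('d7',290.3,142.5))
print(t,m); print(onz('s7',162.7,140.4,.085),onz('d7',290.3,142.5,.085))
# flange: green blob columns in side/scene
for f,(u0,v0,w,h) in (('s7',(125,140,80,60)),('d7',(255,152,60,35)),('s7',(125,120,80,60))):
    hsv=cv2.cvtColor(cv2.imread('pics/'+f+'.png'),cv2.COLOR_BGR2HSV)
    k=cv2.inRange(hsv,(60,60,15),(95,255,140))[v0:v0+h,u0:u0+w]
    for r in range(0,h,5):
        q=np.nonzero(k[r])[0]
        if len(q):print(f,v0+r,u0+q[0],u0+q[-1],end='; ')
    print()
s=status.state();M=rot(s['ee_rot']);p=np.array(s['ee_pos'])
d=m[0]-t[0];d[2]=0;print('tool shift',M.T@d)
E
```

```text
(array([ 0.5053, -0.2821,  0.1207]), [np.float64(0.001254226373358512), np.float64(0.0012542263733585368)]) (array([ 0.5073, -0.2918,  0.0834]), [np.float64(0.001686566920027693), np.float64(0.0016865669200277346)])
[ 0.5098 -0.289   0.085 ] [ 0.5061 -0.2915  0.085 ]
s7 140 148 176; s7 145 149 175; s7 150 154 179; s7 155 148 188; s7 160 148 189; s7 165 147 189; s7 170 148 187; s7 175 151 183; s7 180 161 172; 
d7 152 283 294; d7 157 283 301; d7 162 277 302; d7 167 273 302; d7 172 274 305; d7 177 286 294; 
s7 130 157 171; s7 135 150 176; s7 140 148 176; s7 145 149 175; s7 150 154 179; s7 155 148 188; s7 160 148 189; s7 165 147 189; s7 170 148 187; s7 175 151 183; 
tool shift [-0.0002  0.01   -0.    ]
```

```bash
cat >> h.py <<'E'
def tip(T=(.5075,-.2905)):
    s=status.state();M=rot(s['ee_rot']);X=np.array(s['ee_pos'])+M@[.1045,0,.001]
    print('tip',np.round(X,4),'shift',np.round(M.T@[T[0]-X[0],T[1]-X[1],0],4),'F',np.round(s['force'],1),'M',np.round(s['moment'],2),'tilt',np.round(M[:,0],3),'w',round(s['width'],4))
E
python3 -m inch '[[1,[0,0.009,0],0],[1,[0,0,0],0],[1,[0.015,0,0],0],[1,[0.01,0,0],0],[1,[0,0,0],0]]'
python3 -c "
from h import *
tip();snap('scene','s8');snap('side','d8')"
```

```text
clock: 15.65
ee_pos: [0.511, -0.2953, 0.2015]
ee_rot: [2.111, 0.23, -2.136]
force: [0.2, -0.4, -0.9]
width: 0.0539
tip [ 0.5086 -0.294   0.097 ] shift [ 0.0001 -0.0036  0.0004] F [ 0.2 -0.4 -0.9] M [ 0.   -0.    0.02] tilt [-0.013  0.015 -1.   ] w 0.0539
```

```bash
python3 -m inch '[[1,[0,-0.003,0],0],[1,[0.01,0,0],0],[1,[0.015,0,0],0],[1,[0.01,0,0],0],[1,[0.005,0,0],0],[1,[0,0,0],0]]'
python3 -c "
from h import *
tip()"
```

```text
clock: 16.35
ee_pos: [0.5107, -0.2919, 0.1617]
ee_rot: [2.113, 0.226, -2.131]
force: [0.8, -0.7, -1.1]
width: 0.0536
tip [ 0.5087 -0.2909  0.0572] shift [ 0.     -0.0006  0.0011] F [ 0.8 -0.7 -1.1] M [-0.05 -0.02 -0.  ] tilt [-0.01   0.012 -1.   ] w 0.0536
```

No contact so far, with the tip inside the cone. I'll continue in small steps and watch the force.

```bash
python3 -m inch '[[1,[0.004,0,0.001],0],[1,[0.004,0,0],0],[1,[0,0,0],0]]'
python3 -c "
from h import *
tip()"
```

```text
clock: 16.65
ee_pos: [0.5099, -0.2923, 0.1538]
ee_rot: [2.113, 0.225, -2.129]
force: [0.2, -0.4, -1.1]
width: 0.0536
tip [ 0.508  -0.2914  0.0493] shift [ 0.     -0.001   0.0003] F [ 0.2 -0.4 -1.1] M [-0.09  0.01  0.01] tilt [-0.009  0.011 -1.   ] w 0.0536
```

```bash
python3 -m inch '[[1,[0.004,0,0],0],[1,[0.004,0,0],0],[1,[0,0,0],0]]'
python3 -c "
from h import *
tip()"
```

```text
clock: 16.95
ee_pos: [0.5099, -0.2923, 0.1455]
ee_rot: [2.113, 0.224, -2.129]
force: [-0.4, -0.4, -1.5]
width: 0.0537
tip [ 0.5081 -0.2915  0.0411] shift [ 0.     -0.0011  0.0004] F [-0.4 -0.4 -1.5] M [0.01 0.01 0.01] tilt [-0.008  0.01  -1.   ] w 0.0537
```

```bash
python3 -m inch '[[1,[0.005,0,0],0],[1,[0.005,0,0],0],[1,[0.005,0,0],0],[1,[0.004,0,0],0],[1,[0.003,0,0],0],[1,[0,0,0],0]]'
python3 -c "
from h import *
tip()"
```

```text
clock: 17.55
ee_pos: [0.5096, -0.292, 0.1213]
ee_rot: [2.113, 0.225, -2.129]
force: [-0.7, -0.2, -2.1]
width: 0.0535
tip [ 0.5078 -0.2911  0.0168] shift [ 0.     -0.0007  0.0001] F [-0.7 -0.2 -2.1] M [ 0.01 -0.04  0.03] tilt [-0.008  0.01  -1.   ] w 0.0535
```

```bash
python3 -m inch '[[1,[0.002,0,0],0],[1,[0.001,0,0],0],[1,[0,0,0],0]]'
python3 -c "
from h import *
tip()"
```

```text
clock: 17.85
ee_pos: [0.5098, -0.2921, 0.1183]
ee_rot: [2.113, 0.224, -2.129]
force: [-0.9, 0.3, -1.3]
width: 0.0535
tip [ 0.5079 -0.2912  0.0138] shift [ 0.     -0.0008  0.0003] F [-0.9  0.3 -1.3] M [ 0.03  0.05 -0.03] tilt [-0.008  0.01  -1.   ] w 0.0535
```

```bash
python3 -m inch '[[1,[0.001,0,0],0],[1,[0,0,0],0]]'
python3 -c "
from h import *
tip()"
```

```text
clock: 18.05
ee_pos: [0.5098, -0.2922, 0.1174]
ee_rot: [2.114, 0.224, -2.128]
force: [1.0, 0.2, -0.8]
width: 0.0536
tip [ 0.5081 -0.2914  0.0129] shift [ 0.     -0.0009  0.0004] F [ 1.   0.2 -0.8] M [-0.03 -0.02  0.01] tilt [-0.008  0.01  -1.   ] w 0.0536
```

Close to the floor; I'll keep going in 1 mm steps until the force shows contact.

```bash
python3 -m inch '[[1,[0.001,0,0],0],[1,[0,0,0],0]]'; python3 -c "
from h import *
tip()"
```

```text
clock: 18.25
ee_pos: [0.5098, -0.2922, 0.1164]
ee_rot: [2.114, 0.224, -2.128]
force: [0.1, 0.3, -0.8]
width: 0.0535
tip [ 0.5081 -0.2914  0.012 ] shift [ 0.     -0.001   0.0004] F [ 0.1  0.3 -0.8] M [-0.   -0.02 -0.03] tilt [-0.008  0.01  -1.   ] w 0.0535
```

```bash
python3 -m inch '[[1,[0.001,0,0],0],[1,[0,0,0],0]]'; python3 -c "
from h import *
tip()"
```

```text
clock: 18.45
ee_pos: [0.51, -0.2922, 0.1156]
ee_rot: [2.114, 0.224, -2.127]
force: [0.7, 0.1, -0.8]
width: 0.0537
tip [ 0.5082 -0.2914  0.0111] shift [ 0.     -0.0011  0.0005] F [ 0.7  0.1 -0.8] M [-0.05  0.03  0.01] tilt [-0.007  0.009 -1.   ] w 0.0537
```

```bash
python3 -m inch '[[1,[0.001,0,0],0],[1,[0,0,0],0]]'; python3 -c "
from h import *
tip()"
```

```text
clock: 18.65
ee_pos: [0.5104, -0.2923, 0.1156]
ee_rot: [2.115, 0.223, -2.126]
force: [0.1, 0.5, -1.8]
width: 0.0537
tip [ 0.5088 -0.2916  0.0111] shift [ 0.     -0.0014  0.001 ] F [ 0.1  0.5 -1.8] M [ 0.02 -0.   -0.03] tilt [-0.006  0.009 -1.   ] w 0.0537
```

```bash
python3 -m inch '[[1,[0.0015,0,0],0],[1,[0,0,0],0]]'; python3 -c "
from h import *
tip()"
```

```text
clock: 18.85
ee_pos: [0.511, -0.2924, 0.1156]
ee_rot: [2.117, 0.221, -2.123]
force: [0.2, -0.1, -1.1]
width: 0.0537
tip [ 0.5096 -0.2918  0.0111] shift [ 0.     -0.0017  0.0018] F [ 0.2 -0.1 -1.1] M [ 0.01  0.02 -0.01] tilt [-0.004  0.008 -1.   ] w 0.0537
```

```bash
python3 -m inch '[[1,[0.001,0,0],0],[1,[0,0,0],0]]'; python3 -c "
from h import *
tip()"
```

```text
clock: 19.05
ee_pos: [0.5114, -0.2925, 0.1155]
ee_rot: [2.118, 0.22, -2.121]
force: [0.7, 1.9, 0.7]
width: 0.0533
tip [ 0.5102 -0.2919  0.011 ] shift [ 0.     -0.002   0.0024] F [0.7 1.9 0.7] M [0.28 0.15 0.01] tilt [-0.002  0.007 -1.   ] w 0.0533
```

TCP height has stopped at 0.1155, which puts the tip at about 0.011 against the 0.012 floor, so it's on the bottom. I'll recentre slightly and release.

```bash
python3 -m inch '[[1,[-0.0005,0,0.002],0],[1,[0,0,0],0],[0.3,[0,0,0],0],[0.3,[0,0,0],0],[0.3,[0,0,0],0],[0,[0,0,0],0],[0,[0,0,0],0],[0,[0,0,0],0],[0,[0,0,0],0]]' 40; python3 -c "
from h import *
tip();d=snap('wrist','w9');snap('side','d9');snap('scene','s9')
g=d['frame'].astype(int); k=(g.max(2)<45)
# dark bar extents between the fingers
for r in range(250,350,6):
    q=np.nonzero(~k[r,150:400])[0];c=np.nonzero(k[r,200:360])[0];print(r,len(c),200+c[0] if len(c) else '',200+c[-1] if len(c) else '',end=' | ')
s=status.state();M=rot(s['ee_rot'])
print();print([proj('w9',[.5078,-.291,z]) for z in(.137,.15)])
"
```

```text
clock: 19.95
ee_pos: [0.5089, -0.2931, 0.1148]
ee_rot: [2.117, 0.221, -2.123]
force: [0.1, -0.3, -0.3]
width: 0.0853
tip [ 0.5076 -0.2925  0.0103] shift [ 0.     -0.002  -0.0003] F [ 0.1 -0.3 -0.3] M [-0.03 -0.01 -0.07] tilt [-0.004  0.007 -1.   ] w 0.0853
250 0   | 256 1 330 330 | 262 0   | 268 0   | 274 0   | 280 0   | 286 15 242 256 | 292 132 206 337 | 298 134 205 338 | 304 135 204 338 | 310 135 204 338 | 316 134 205 338 | 322 0   | 328 0   | 334 0   | 340 0   | 346 0   | 
[array([273.34345795, 304.71073125]), array([272.73557379, 324.30562078])]
```

The wrist view puts the bar centre at (271.5,305); a bar at z = 0.137 predicts (273,305), so the pin is standing at full depth. I'll retreat straight up.

```bash
python3 -m inch '[[0,[-0.01,0,0],0],[0,[-0.02,0,0],0],[0,[-0.03,0,0],0],[0,[-0.03,0,0],0],[0,[-0.03,0,0],0],[0,[-0.03,0,0],0],[0,[-0.02,0,0],0],[0,[0,0,0],0],[0,[0,0,0],0]]'; python3 -c "
from h import *
tip()
np.set_printoptions(precision=1,suppress=True)
d=snap('wrist','wA');e=snap('side','dA');snap('scene','sA')
k=(d['frame'].max(2)<45).astype(np.uint8);n,_,S,C=cv2.connectedComponentsWithStats(k)
print([(S[i].tolist(),C[i].round(1).tolist()) for i in range(1,n) if S[i][4]>300])
for z in(.137,):
  for y in (-.028,0,.028): print('exp',proj('wA',np.array([.5078,-.291,z])+y*np.array([-.98,.0,0])*0+y*np.array([.191,-.982,0])))
# side view: pin above mouth vs predicted bar
print('side exp',proj('dA',[.5078,-.291,.137]),proj('dA',[.5078,-.291,.144]))
k=(e['frame'].max(2)<40).astype(np.uint8)[95:140,270:312]
print('dark rows',[(95+r,270+np.nonzero(k[r])[0].min(),270+np.nonzero(k[r])[0].max()) for r in range(0,45,3) if k[r].any()])
"
```

```text
clock: 21.0
ee_pos: [0.5089, -0.2938, 0.2967]
ee_rot: [2.118, 0.218, -2.12]
force: [0.4, -0.4, -0.6]
width: 0.0853
tip [ 0.5078 -0.2935  0.1922] shift [ 0.     -0.003  -0.0003] F [ 0.4 -0.4 -0.6] M [-0.04  0.01  0.01] tilt [-0.001  0.005 -1.   ] w 0.0853
[([363, 0, 65, 21, 692], [387.9, 9.8]), ([452, 3, 108, 244, 14872], [518.3, 132.8]), ([69, 11, 80, 108, 3018], [120.8, 87.8]), ([83, 13, 29, 39, 386], [94.9, 34.6]), ([246, 156, 47, 20, 380], [269.0, 162.8]), ([246, 184, 59, 15, 862], [275.0, 191.1]), ([0, 274, 560, 146, 37858], [282.2, 375.2])]
exp [246.3 191.9]
exp [275.7 192.2]
exp [305.2 192.5]
side exp [289.8 124. ] [289.8 121.4]
dark rows [(119, np.int64(288), np.int64(291)), (122, np.int64(288), np.int64(292)), (125, np.int64(289), np.int64(292)), (128, np.int64(289), np.int64(292))]
```

```bash
python3 -c "
from bench import arm,status
print(arm.hand_in());print(status.state()['clock'])"
```

```text
the job is handed in; nothing more can be done
None
the job is handed in; nothing more can be done
```

The long pin is standing in the open green housing, and the job was handed in at about 21 s of the 64 s allowed. It went in the order asked:
1. I gripped the bar by its two ends and lifted it level from the rack.
2. I laid it in the fork notches and loosened the grip, and it swung down. Several frames about 1.5 s apart showed it hanging still.
3. I closed on the bar again, lifted the pin clear and lowered it tip first into the housing, then let go and backed straight up.

**Last checks:**
- **Standing depth:** after release, the wrist view showed the bar at columns 246–305, row 191. A bar at 137 mm height should appear at 246–305, row 192. The side view agreed, with the bar at rows 119–128 against an expected 124. The gripper is open and well above the pin.
- **Reaching the floor:** the force readings never showed clear contact. I took it as on the bottom because the tool height stopped at 0.1155 m, and the bar height then matched 137 mm.
- **Measurement agreement:** the views of the housing mouth disagreed by about 2–4 mm, and the tool leaned up to about 1.5° on the way. The pin still went in with no contact force.
- **Short pin:** it was in its rack in the last view of that area, after the long pin was lifted out. I did not look there again, and the arm stayed away from it after that.

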